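Find the full one of two returned boxes

TASK

Two boxes that look alike came back, and one of them has lost its adapter. Lift the one standing loose on the table, feel its weight and seat it flat and square in the empty pocket of the plywood cradle, let go, then lift the other box out of its pocket and compare. Finish while holding the heavier box up still and upright over the middle of the wooden tray, about 15 cm above the table, with the lighter one standing seated in a cradle pocket; drop neither box and leave the other things on the table where they are.

Things in the scene. Friction and masses are not known exactly. Their poses are not given: they have to be found in the camera images.
- box_1: A small returned carton closed with a paper tape band, 62 (its x) x 78 (its y) x 55 mm high, rigid, slippery as card (friction about 0.6). Origin: centre of its underside; z up through the lid. Its content lies loose inside and may shift a little; grip across the 62 mm sides in the upper half with 20 to 30 N. It starts loose on the table, left of the cradle. Either box may be the heavier: the light one weighs about 0.14 kg, the heavy one 0.4 to 0.6 kg.
- box_2: A small returned carton closed with a paper tape band, 62 (its x) x 78 (its y) x 55 mm high, rigid, slippery as card (friction about 0.6). Origin: centre of its underside; z up through the lid. Its content lies loose inside and may shift a little; grip across the 62 mm sides in the upper half with 20 to 30 N. Looks the same as box_1, but starts seated in pocket_2 of the cradle.
- cradle: Fixed plywood cradle, 90 (x) x 216 (y) x 20 mm high, with two rectangular pockets side by side along its y, 110 mm between centres. Each pocket is 69 (x) x 85 (y) mm, 12 mm deep, with a 4 mm chamfer at the mouth; its floor is 8 mm above the table. A seated box has its x and y along those of the cradle (either way round) and stands 43 mm proud of the rim. Origin: centre of its underside.
- pocket_1 (a point): Centre of the floor of the pocket at the cradle's +y end, empty at the start. A seated box has its origin here.
- pocket_2 (a point): Centre of the floor of the pocket at the cradle's -y end, where box_2 starts.
- wood_tray: Shallow wooden tray, fixed, 166 (x) x 335 (y) mm, side walls 34 mm and end walls 46 mm high, with a brush lying in it; stands right of the cradle. Origin: centre of its underside, on the table.
- label_roll: Bystander, loose, leave it where it is. White label roll standing on its end, 63 mm across, 40 mm high; origin centre of underside.
- tape_roll_clear: Bystander, loose, leave it where it is. Narrow pale tape roll lying flat, 82 x 86 x 25 mm; origin centre of underside.
- scissors: Bystander, loose, leave it where it is. Scissors lying flat, 87 x 199 x 9 mm, along their y; origin centre of underside.
- pen_click: Bystander, loose, leave it where it is. Pen lying flat, 12 x 145 x 9 mm, along its y; origin centre of underside.
- paste_brush: Bystander, loose, leave it where it is. Brush lying in the wooden tray, 25 x 242 x 12 mm, along its y; origin centre of underside.
There are look-alikes about, which are no part of the job. What is shaped like the box_2 but orange is not meant.

How it is judged:
On the way, in this order (a step that is already met when the one before it is completed fails the run):
1. box_1 is lifted clear of the table in the fingers (height (world z) of box_1 above 0.035 m and contact force between the fingers and box_1 above 1 N), for 0.2 s.
2. box_1 is seated flat in the empty pocket and let go, with box_2 still in its own (distance between box_1 and pocket_1 below 0.008 m and angle between each of box_1, box_2's own z axis and vertical below 0.05 rad and contact force between the fingers and box_1 below 0.2 N and linear speed of box_1 below 0.02 m/s and distance between box_2 and pocket_2 below 0.008 m), for 0.2 s.
3. box_2 is lifted clear of its pocket in the fingers (height (world z) of box_2 above 0.035 m and contact force between the fingers and box_2 above 1 N), for 0.2 s.
At the end, for the whole second after the job is handed in: Heavier box held still, upright within 0.15 rad, underside 0.09 to 0.30 m above the table, within 0.06 m of the tray centre, touching neither tray nor other box; the lighter one (bears less than 2.7 N on the cradle) let go in either pocket, within 8 mm of its floor centre and 0.05 rad of upright (((height (world z) of box_1 between 0.09 and 0.3 m and horizontal distance between box_1 and wood_tray below 0.06 m and angle between box_1's own z axis and vertical below 0.15 rad and contact force between the fingers and box_1 above 1 N and linear speed of box_1 below 0.03 m/s and angular speed of box_1 below 0.2 rad/s and contact force between box_1 and wood_tray below 0.1 N and contact force between box_1 and box_2 below 0.1 N and ((distance between box_2 and pocket_1 below 0.008 m and angle between box_2's own z axis and vertical below 0.05 rad) or (distance between box_2 and pocket_2 below 0.008 m and angle between box_2's own z axis and vertical below 0.05 rad)) and (contact force between the fingers and box_2 below 0.2 N and linear speed of box_2 below 0.02 m/s) and contact force between box_2 and cradle between 0.7 and 2.7 N) or (height (world z) of box_2 between 0.09 and 0.3 m and horizontal distance between box_2 and wood_tray below 0.06 m and angle between box_2's own z axis and vertical below 0.15 rad and contact force between the fingers and box_2 above 1 N and linear speed of box_2 below 0.03 m/s and angular speed of box_2 below 0.2 rad/s and contact force between box_2 and wood_tray below 0.1 N and contact force between box_2 and box_1 below 0.1 N and ((distance between box_1 and pocket_1 below 0.008 m and angle between box_1's own z axis and vertical below 0.05 rad) or (distance between box_1 and pocket_2 below 0.008 m and angle between box_1's own z axis and vertical below 0.05 rad)) and (contact force between the fingers and box_1 below 0.2 N and linear speed of box_1 below 0.02 m/s) and contact force between box_1 and cradle between 0.7 and 2.7 N))); the arm keeps its last pose, push and grip.
It fails at once if a box is dropped or thrown (moves faster than 0.8 m/s out of the fingers) ((linear speed of box_1 above 0.8 m/s and contact force between the fingers and box_1 below 0.1 N) or (linear speed of box_2 above 0.8 m/s and contact force between the fingers and box_2 below 0.1 N)).
It fails at once if a bystander is moved by more than 30 mm (distance of any of label_roll, tape_roll_clear, scissors, pen_click, paste_brush from where it was at the start of the episode above 0.03 m).
It also fails if it takes over 72 s, if anything falls off the work surface, if the arm or the gripper's body presses on something with over 40 N, if the wrist force passes 120 N, or if a joint passes its speed limit or range.

ROBOT

A 6-joint arm with a two-finger parallel gripper is mounted at the origin on a cart in front of the work surface, level with it; the furniture and walls round the work are solid. World frame = base frame: x ahead of the robot, y to its left, z up, the work surface at z = 0. Lengths are in m, angles in rad, forces in N, time in s.
With the tool pointing down it reaches from about 0.35 to 0.975 m from the base axis. Payload 4.9 kg.
Tool frame: the origin (TCP) lies at the very end of the fingers, on their centre line; the grasp point (between the pads) lies 19 mm behind it (ctrl.grasp_offset is the distance from the TCP to the grasp point, in m); y points along the fingers, z is the direction in which the jaws open and shut, and the axes are right-handed (so a half turn about y gives the same grasp; the last joint's range is limited). The gripper opens to 85 mm and grips with 20 to 120 N. Pads are 22 mm wide; open, the fingers measure 114 mm over their backs; the gripper's body (76 mm by 85 mm) begins 54 mm behind the grasp point. The pads swing forward as they close: fully open they stand 13 mm farther back than shut.
Start: joints at [-1.379, 0.053, 1.613, -0, 1.476, -0.119], TCP at [0.191, -0.595, 0.231] pointing down, gripper open.
Joint ranges: [-3.01, 3.01], [-1.01, 2.22], [0.06, 2.58], [-1.02, 4.17], [0.09, 2.62], [-3.14, 3.14]. Speed limits (rad/s): [2.57, 2.57, 3.14, 3.14, 3.14, 3.14].

INTERFACE

Orientations are given as a rotation vector (axis times angle).
In Python, from station import ctrl, eyes, finish_job, find_in, regions_of, pinpoint gives the robot as it stands.
- The arm moves only by the tool play_rows, never from a script. Its argument "moves" is a list of rows, each an object of numbers: "x", "y", "z": the shift along the world's x, y, z in cm; "turn": the turn about the world's z in degrees; "jaw": the finger opening in cm, from 0 to 8.54. A call has 1 to 8 rows; each row shifts and turns the commanded pose from where the row before left it; what a row does not reach is not made up. A row lasts 1/12 s, in which the tool goes at most 41.7 mm and 7.16 degrees, less where a joint would pass 70% of its speed; a pose out of reach is approached as far as the arm can. A call is refused whole if a number of a shift passes 4.17 or a number of a turn 7.16, either way. A call with a gripper value outside its range is refused whole. The fingers move at their own pace and stop on an object; "squeeze" is the grip in N (left out, the last holds). Time passes only in rows, so rows that do not move let the fingers close. It gives the time, the measured TCP pose, the force and the opening at its end, in the units of the state.
- ctrl.get_obs(): the state, without advancing time (a new reading comes with each control period).
- eyes.get_image(name): name is "side" or "top"; returns a dict with "img" (480x640x3 uint8, red, green, blue), "camera_matrix" (3x3 intrinsics, pixels), "cam_to_world" (4x4, takes a point from camera to world coordinates). Camera axes: x right, y up, looking along -z (the intrinsics and any distortion apply to the point x, -y, -z); pixel columns grow to the right and rows downward; lengths in m; the calibration is good to about 2 mm. A picture is of the moment at which its call begins. There is no depth.
- finish_job(): hands the job in, once; it reports no verdict.
Trained networks look in the newest picture that a camera, given by its name, has taken for a name from the list of things; names that differ only in an ending like _2 or _b are one class to them, and where a whole thing is asked for, a point or a joint stands for the part that bears it (a point fixed in the world has none). Each returns a list of dicts, best first, with "score" (0 to 1); they miss things now and then, are a little off and sometimes report something else, mostly with a low value. They report only what shows in the picture. A call takes as long as a camera call. They do not tell look-alikes from the thing itself.
- find_in(camera, query): "point" ([column, row] in pixels, amid what is visible of it).
- regions_of(camera, query): "pixels" (480x640 bool, what is visible of it) and "point" ([column, row] in pixels, amid what is visible of it).
- pinpoint(camera, query): "point" ([column, row] in pixels: a listed point, or the origin of a listed thing).
The state is a dict: "t": time; "q": joint angles; "dq": joint speeds; "effort": joint torques, N m; "tool_pos": TCP position; "tool_rot": TCP orientation; "contact_force": force on the tool from outside, world axes, zero at the start; "wrist_torque": the same for the moment, N m; "opening": finger opening in m.
Only numpy, scipy, OpenCV 4.12 (cv2) and the standard library are available. Lean on these libraries where they do the work, as an engineer would, in place of code of your own. Each camera call takes 0.05 s, during which the arm holds its last target.

## Working session

There is one attempt and no reset: what is moved stays moved. The work goes in short steps, Python scripts to look and compute and a tool call to move; the robot and the scene stay as the last step left them, time stands still between calls to the robot, and variables do not carry over. Pictures are saved under pics/ and viewed, and the job is handed in when it is done.

Besides the shell and the picture viewer there is one more tool, called after "Emit:" by a JSON object that holds its "api" and its "payload", one argument or row to a line. play_rows: Moves the arm, as the interface text tells. Its arguments: {"type":"object","properties":{"moves":{"type":"array"},"squeeze":{"type":"number"}},"required":["moves"]}

```bash
mkdir -p pics; ls; python3 - <<'E'
from station import ctrl, eyes
import cv2
for n in ("top","side"):
    d=eyes.get_image(n); cv2.imwrite(f"pics/{n}0.png",d["img"][:,:,::-1]); print(n,d["camera_matrix"],d["cam_to_world"])
print(ctrl.get_obs(),ctrl.grasp_offset)
E
```

```text
pics
top [[487.4019325    0.         319.03076179]
 [  0.         487.4019325  237.18765217]
 [  0.           0.           1.        ]] [[-0.02085088  0.99732418 -0.07006946  0.47792291]
 [-0.99966442 -0.01971957  0.01679867  0.06358686]
 [ 0.01537198  0.07039621  0.99740066  1.01687218]
 [ 0.          0.          0.          1.        ]]
side [[450.47041755   0.         327.87806588]
 [  0.         450.47041755 240.94300795]
 [  0.           0.           1.        ]] [[-0.89150625  0.30509697 -0.33486182  0.20546551]
 [-0.45284349 -0.58025987  0.6769278   0.68676544]
 [ 0.01222175  0.75512537  0.65546648  0.66339218]
 [ 0.          0.          0.          1.        ]]
{'t': 0.1, 'q': array([-1.37897373e+00,  5.32709112e-02,  1.61412619e+00,  2.87704943e-05,
        1.47601784e+00, -1.19008842e-01]), 'dq': array([ 8.06433455e-04, -6.86035173e-04, -4.74588002e-03, -5.43851461e-04,
       -8.44277675e-05,  9.99591871e-05]), 'effort': array([-1.56108131e-04, -3.94908679e+01, -3.71361530e+01, -1.98456728e-04,
        3.92823436e-03, -1.22579101e-05]), 'tool_pos': array([ 0.19105287, -0.59450101,  0.23021654]), 'tool_rot': array([-0.32182266,  2.0556847 , -2.05189678]), 'contact_force': array([-0.75138163, -0.19196013, -0.43177991]), 'wrist_torque': array([ 0.04476849, -0.00123618, -0.01135288]), 'opening': 0.0854728582463552} 0.0187
```

View pics/top0.png

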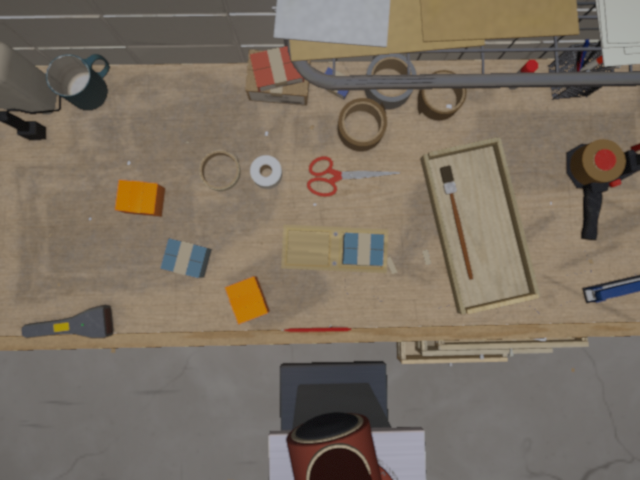

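View pics/side0.png

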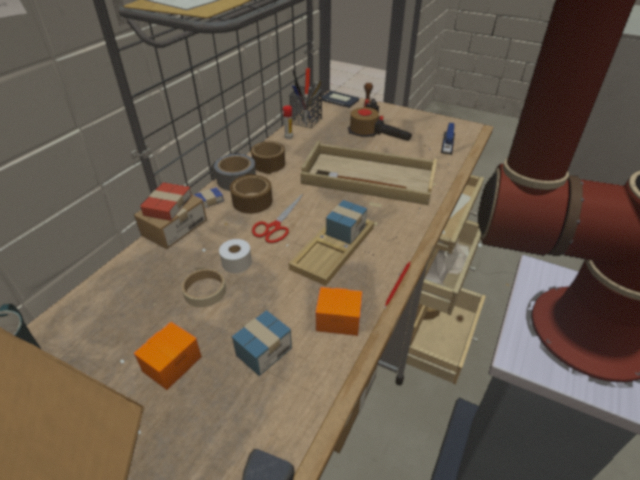

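The blue boxes are at (185,257), which is loose, and (363,249), which is seated. The orange look-alikes are at (139,197) and (246,299) and should be ignored. The cradle's empty pocket is at (312,247) and the tray at (480,225). I'll crop in to check this choice and fit the poses.

```bash
cat > h.py <<'E'
import numpy as np, cv2
from scipy.optimize import minimize
from station import ctrl, eyes, find_in, regions_of, pinpoint
def proj(P,d):
    T=np.linalg.inv(d["cam_to_world"]); p=np.c_[P,np.ones(len(P))]@T.T
    p=p[:,:3]*[1,-1,-1]; q=p@d["camera_matrix"].T
    return q[:,:2]/q[:,2:]
def ray(px,d,z):
    K=d["camera_matrix"];v=np.linalg.inv(K)@[px[0],px[1],1];v=v*[1,-1,-1]
    R=d["cam_to_world"][:3,:3];o=d["cam_to_world"][:3,3];w=R@v
    return o+w*(z-o[2])/w[2]
def boxpts(x,y,yaw,sx,sy,z0,z1):
    c,s=np.cos(yaw),np.sin(yaw)
    return np.array([[x+c*a-s*b,y+s*a+c*b,z] for z in(z0,z1) for a in(-sx/2,sx/2) for b in(-sy/2,sy/2)])
def sil(P,d,S=4):
    q=proj(P,d); h=cv2.convexHull((q*16*S).astype(np.int32))
    m=np.zeros((480*S,640*S),np.uint8); cv2.fillPoly(m,[h],1,shift=4)
    return cv2.resize(m.astype(np.float32),(640,480),interpolation=cv2.INTER_AREA)
def fit(x0,masks,dims):
    def cost(p):
        return sum(np.abs(sil(boxpts(p[0],p[1],p[2]/5,*dims),d)-m).sum() for m,d in masks)
    best=None
    for dy in(-.15,0,.15):
        s=np.array([x0[0],x0[1],(x0[2]+dy)*5])
        r=minimize(cost,s,method="Nelder-Mead",options=dict(initial_simplex=[s,s+[.01,0,0],s+[0,.01,0],s+[0,0,.3]],xatol=1e-4,fatol=.1))
        if best is None or r.fun<best.fun: best=r
    return best.x*[1,1,.2],best.fun
E
python3 - <<'E'
from h import *
np.set_printoptions(precision=4,suppress=True)
D={n:eyes.get_image(n) for n in("top","side")}
for n in D:
    for q in("box_1","cradle","wood_tray"):
        for r in regions_of(n,q)[:5]:
            print(n,q,round(r["score"],2),np.round(r["point"]),r["pixels"].sum())
    for q in("pocket_1","pocket_2","cradle","wood_tray","box_1"):
        for r in pinpoint(n,q)[:3]: print("pin",n,q,round(r["score"],2),np.round(r["point"],1),ray(r["point"],D[n],.008 if 'pocket' in q else 0))
i=D["top"]["img"]; cv2.imwrite("pics/crop1.png",cv2.resize(i[185:340,100:420],None,fx=2.5,fy=2.5,interpolation=2)[:,:,::-1])
E
```

```text
top box_1 0.96 [186. 260.] 1422
top box_1 0.92 [248. 303.] 1349
top box_1 0.66 [364. 248.] 1324
top box_1 0.61 [139. 199.] 1539
top box_1 0.48 [319. 249.] 3165
top cradle 0.68 [319. 250.] 3298
pin top pocket_1 0.9 [304.4 247.5] [0.528  0.0773 0.008 ]
pin top pocket_1 0.28 [223.8 168.3] [0.697  0.2426 0.008 ]
pin top pocket_2 0.9 [304.4 247.5] [0.528  0.0773 0.008 ]
pin top pocket_2 0.28 [223.8 168.3] [0.697  0.2426 0.008 ]
pin top cradle 0.89 [332.5 248.1] [0.526  0.0188 0.    ]
pin top cradle 0.65 [365.1 251.2] [ 0.5181 -0.0492  0.    ]
pin top wood_tray 0.91 [471.6 224.9] [ 0.5689 -0.2753  0.    ]
pin top box_1 0.83 [361.4 250.9] [ 0.5189 -0.0415  0.    ]
pin top box_1 0.73 [191.2 259.4] [0.5084 0.3129 0.    ]
pin top box_1 0.61 [249.7 300.2] [0.4216 0.1926 0.    ]
side box_1 0.9 [345. 221.] 1290
side box_1 0.74 [394. 285.] 198
side box_1 0.69 [335. 311.] 2062
side box_1 0.58 [261. 340.] 2423
side box_1 0.57 [168. 354.] 2830
side cradle 0.64 [324. 254.] 2298
side wood_tray 0.68 [371. 172.] 5532
pin side pocket_1 0.98 [321.4 261.1] [0.523  0.0741 0.008 ]
pin side pocket_1 0.74 [265.8 353. ] [0.5016 0.3221 0.008 ]
pin side pocket_1 0.67 [345.4 230.5] [ 0.5214 -0.0411  0.008 ]
pin side pocket_2 0.98 [321.4 261.1] [0.523  0.0741 0.008 ]
pin side pocket_2 0.74 [265.8 353. ] [0.5016 0.3221 0.008 ]
pin side pocket_2 0.67 [345.4 230.5] [ 0.5214 -0.0411  0.008 ]
pin side cradle 0.91 [335.6 247.2] [0.5197 0.0125 0.    ]
pin side wood_tray 0.75 [372.2 176.2] [ 0.5592 -0.2916  0.    ]
pin side wood_tray 0.45 [318.6 262.8] [0.5297 0.0741 0.    ]
pin side box_1 0.82 [263. 353.] [0.5096 0.3199 0.    ]
pin side box_1 0.75 [337.1 320.2] [0.4268 0.1951 0.    ]
pin side box_1 0.71 [170.8 364.8] [0.6352 0.4118 0.    ]
```

View pics/crop1.png

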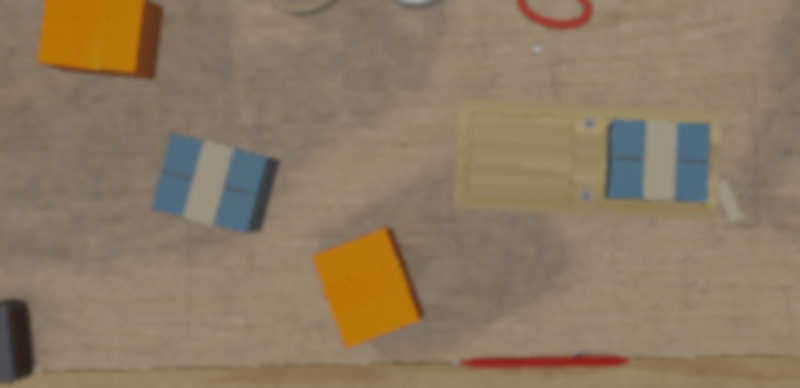

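The crop confirms it: the loose blue box with the tape band is at (186,258), the empty pocket at about (308,248) and the seated box at (364,249). Next I'll fit the models to the silhouettes.

```bash
python3 - <<'E'
from h import *
np.set_printoptions(precision=4,suppress=True)
D={n:eyes.get_image(n) for n in("top","side")}
M={n:{q:regions_of(n,q) for q in("box_1","cradle","wood_tray")} for n in D}
def near(n,q,p):
    L=[r for r in M[n][q] if np.hypot(*(np.array(r["point"])-p))<15]
    return max(L,key=lambda r:r["score"])["pixels"].astype(np.float32) if L else None
def blue(n,c,w=45):
    i=D[n]["img"]; return None
b1={"top":near("top","box_1",(186,260)),"side":near("side","box_1",(261,340))}
b2={"top":near("top","box_1",(364,248)),"side":near("side","box_1",(345,221))}
for nm,b,x0,dm in(("b1",b1,(.505,.318,.25),(.062,.078,0,.055)),("b2",b2,(.52,-.035,0),(.062,.078,.02,.063))):
    for cams in(("top",),("side",),("top","side")):
        print(nm,cams,*fit(x0,[(b[c],D[c]) for c in cams],dm))
i=D["top"]["img"];out=[]
cv2.imwrite("pics/cr2.png",cv2.resize(i[215:280,270:400],None,fx=6,fy=6,interpolation=2)[:,:,::-1])
i=D["side"]["img"];
cv2.imwrite("pics/cr3.png",cv2.resize(i[190:290,280:390],None,fx=5,fy=5,interpolation=2)[:,:,::-1])
c={"top":near("top","cradle",(319,250)),"side":near("side","cradle",(324,254))}
for cm in c: cv2.imwrite(f"pics/mc_{cm}.png",np.clip(c[cm]*255,0,255))
from scipy.optimize import minimize
E
```

```text
b1 ('top',) [ 0.5089  0.3138 -0.2626] 51.0
b1 ('side',) [ 0.5105  0.3171 -0.2799] 58.8125
b1 ('top', 'side') [ 0.5102  0.3166 -0.2649] 184.625
b2 ('top',) [ 0.5199 -0.0409 -0.0684] 56.8125
b2 ('side',) [ 0.5177 -0.0326 -0.0374] 76.5625
b2 ('top', 'side') [ 0.5199 -0.0401 -0.0693] 244.1875[ WARN:0@9.859] global loadsave.cpp:1063 imwrite_ Unsupported depth image for selected encoder is fallbacked to CV_8U.
```

View pics/cr2.png

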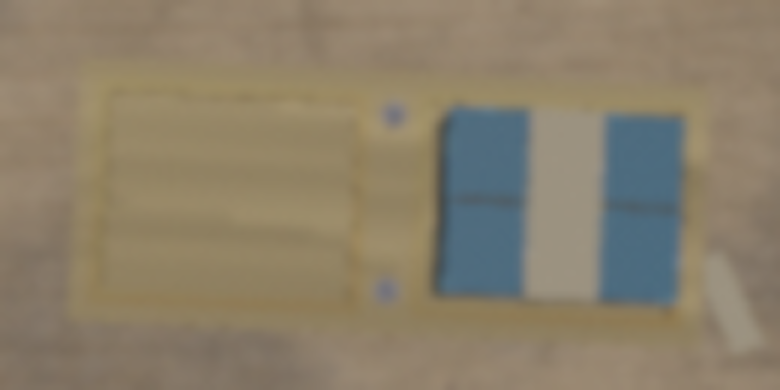

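View pics/cr3.png

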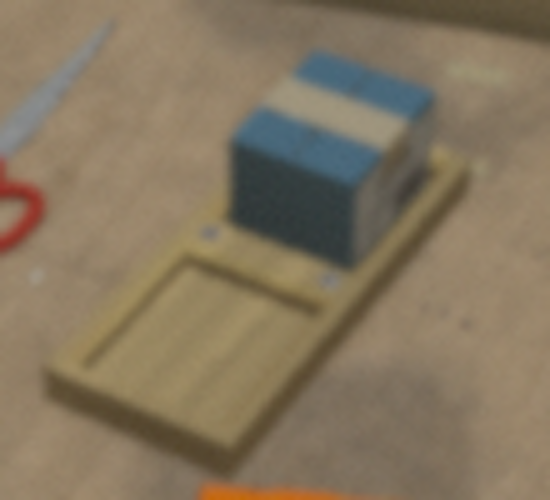

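```bash
python3 - <<'E'
from h import *
np.set_printoptions(precision=4,suppress=True)
D={n:eyes.get_image(n) for n in("top","side")}
T=np.array([[80,66],[706,96],[68,318],[700,340]])/6+[270-.4,215-.4]
P=np.array([ray(p,D["top"],.02) for p in T]);print(P,P.mean(0))
# sizes
print(np.linalg.norm(P[0]-P[1]),np.linalg.norm(P[2]-P[3]),np.linalg.norm(P[0]-P[2]),np.linalg.norm(P[1]-P[3]))
S=np.array([[47,370],[230,447],[470,168]])/5+[280-.4,190-.4]
Q=np.array([ray(p,D["side"],.02) for p in S]);print(Q,(Q[0]+Q[2])/2, np.linalg.norm(Q[0]-Q[1]),np.linalg.norm(Q[1]-Q[2]))
C=np.array([[+1,1],[1,-1],[-1,1],[-1,-1]])*[.045,.108]
def model(p): 
    c,s=np.cos(p[2]),np.sin(p[2]); return np.c_[C@np.array([[c,s],[-s,c]])+p[:2],np.full(4,.02)]
from scipy.optimize import least_squares
f=lambda p:(proj(model(p),D["top"])-T).ravel()
r=least_squares(f,[.52,.02,0]);print("top",r.x,r.fun)
g=lambda p:(proj(model(p)[[0,2,3]],D["side"])-S).ravel()
r2=least_squares(g,[.52,.02,0]);print("side",r2.x,r2.fun)
r3=least_squares(lambda p:np.r_[f(p),g(p)],[.52,.02,0]);p=r3.x;print("both",p,r3.fun)
for p in(r.x,r2.x,p):
  c,s=np.cos(p[2]),np.sin(p[2]); print([p[:2]+k*np.array([-s,c]) for k in(.055,-.055)])
# overlay both
vis=[]
for n in D:
    im=D[n]["img"][:,:,::-1].copy(); im=cv2.resize(im,None,fx=4,fy=4,interpolation=2)
    for sx,sy,k,z in((.09,.216,0,.02),(.069,.085,.055,.008),(.077,.093,.055,.02),(.062,.078,-.055,.063)):
        b=boxpts(p[0]-s*k,p[1]+c*k,p[2],sx,sy,z,z)[[0,1,3,2]]
        cv2.polylines(im,[(4*proj(b,D[n])+2).astype(int)],True,(0,0,255),1)
    b=boxpts(.5102,.3166,-.265,.062,.078,.055,.055)[[0,1,3,2]]
    cv2.polylines(im,[(4*proj(b,D[n])+2).astype(int)],True,(0,0,255),1)
    im=im[880:1120,640:1600] if n=="top" else im[760:1500,930:1560]
    cv2.imwrite(f"pics/ov_{n}.png",cv2.resize(im,None,fx=.8,fy=.8,interpolation=3))
E
```

```text
[[ 0.5732  0.1204  0.02  ]
 [ 0.5588 -0.0938  0.02  ]
 [ 0.4873  0.1258  0.02  ]
 [ 0.4754 -0.0892  0.02  ]] [0.5237 0.0158 0.02  ]
0.21468235767214502 0.2153300111662815 0.08608421406905918 0.08349746056876202
[[ 0.5727  0.1229  0.02  ]
 [ 0.486   0.1272  0.02  ]
 [ 0.4696 -0.0816  0.02  ]] [0.5212 0.0207 0.02  ] 0.0868966990442644 0.20938825530058136
top [ 0.5237  0.0158 -0.0611] [-0.2361 -0.9602  0.4119 -1.5951 -0.2473  0.954   0.079   1.5615]
side [ 0.5222  0.0185 -0.0668] [-0.7313 -0.1427  0.1844  0.9054  0.6072 -1.196 ]
both [ 0.5234  0.0165 -0.0625] [-0.5406 -0.8608  0.1063 -1.3541 -0.6137  1.0526 -0.2882  1.8036 -0.5981
 -0.7943  0.3615  0.0817  0.3151 -1.9433]
[array([0.5271, 0.0707]), array([ 0.5204, -0.0391])]
[array([0.5259, 0.0734]), array([ 0.5185, -0.0364])]
[array([0.5268, 0.0714]), array([ 0.52  , -0.0384])]
```

View pics/ov_top.png

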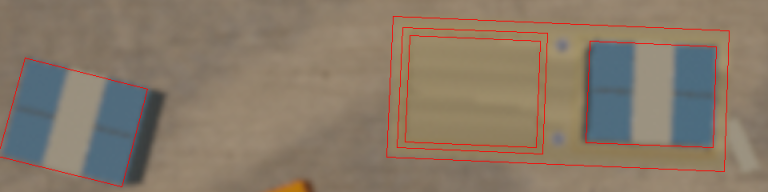

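View pics/ov_side.png

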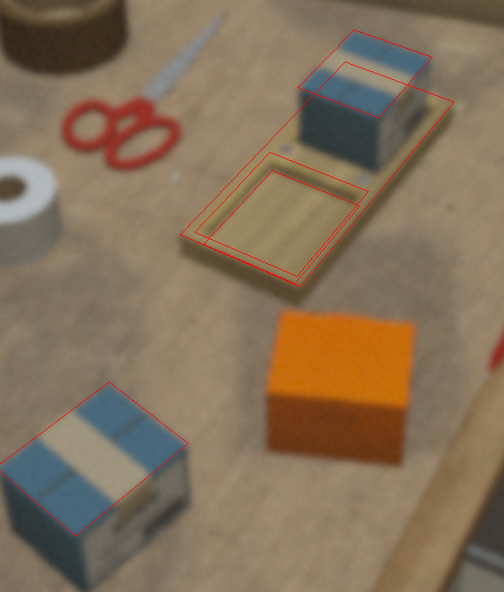

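```bash
cat >> h.py <<'E'
from scipy.spatial.transform import Rotation as Ro
def st(tx=None,ty=None,tz=None,yaw=None):
    o=ctrl.get_obs(); R=Ro.from_rotvec(o["tool_rot"]).as_matrix()
    a=np.degrees(np.arctan2(R[1,2],R[0,2]))
    print("t",round(o["t"],2),"tcp",np.round(o["tool_pos"],4),"zaxis yaw",round(a,2),"tooly",np.round(R[:,1],3),"open",round(o["opening"]*1000,1),"F",np.round(o["contact_force"],2),"M",np.round(o["wrist_torque"],3),"q",np.round(o["q"],2))
    if tx is not None:
        d=(np.array([tx,ty,tz])-o["tool_pos"])*100; w=(np.degrees(yaw)-a+90)%180-90
        print("need cm",np.round(d,2),"turn",round(w,2))
E
python3 -c "
from h import *
st(.510,.316,.12,-.265)"
```

```text
t 1.5 tcp [ 0.1911 -0.595   0.2313] zaxis yaw -72.19 tooly [ 0. -0. -1.] open 85.7 F [-0.46 -0.29  0.22] M [ 0.053 -0.04   0.026] q [-1.38  0.05  1.61  0.    1.48 -0.12]
need cm [ 31.89  91.1  -11.13] turn 57.01
```

Emit:
{"api": "play_rows", "payload": {
  "moves": [
    {"x": 2.5, "y": 3, "turn": 2},
    {"x": 2.5, "y": 3, "turn": 2},
    {"x": 2.5, "y": 3, "turn": 2},
    {"x": 2.5, "y": 3, "turn": 2},
    {"x": 2.5, "y": 3, "turn": 2},
    {"x": 2.5, "y": 3, "turn": 2},
    {"x": 2.5, "y": 3, "turn": 2},
    {"x": 2, "y": 3, "turn": 2}
  ],
  "squeeze": 25
}}

```text
invalid input
```

Emit:
{"api": "play_rows", "payload": {
  "moves": [
    {"x": 1.5, "y": 3.8, "turn": 2.5},
    {"x": 1.5, "y": 3.8, "turn": 2.5},
    {"x": 1.5, "y": 3.8, "turn": 2.5},
    {"x": 1.5, "y": 3.8, "turn": 2.5},
    {"x": 1.5, "y": 3.8, "turn": 2.5},
    {"x": 1.5, "y": 3.8, "turn": 2.5},
    {"x": 1.5, "y": 3.8, "turn": 2.5},
    {"x": 1.5, "y": 3.8, "turn": 2.5}
  ]
}}

```text
invalid input
```

Emit:
{"api": "play_rows", "payload": {
  "moves": [
    {"y": 4, "turn": 2.5},
    {"y": 4, "turn": 2.5},
    {"y": 4, "turn": 2.5},
    {"y": 4, "turn": 2.5},
    {"y": 4, "turn": 2.5},
    {"y": 4, "turn": 2.5},
    {"y": 4, "turn": 2.5},
    {"y": 4, "turn": 2.5}
  ]
}}

```text
invalid input
```

```bash
python3 -c "
from h import *
st(.510,.316,.12,-.265)"
```

```text
t 1.5 tcp [ 0.1911 -0.595   0.2313] zaxis yaw -72.19 tooly [ 0. -0. -1.] open 85.7 F [-0.46 -0.29  0.22] M [ 0.053 -0.04   0.026] q [-1.38  0.05  1.61  0.    1.48 -0.12]
need cm [ 31.89  91.1  -11.13] turn 57.01
```

Emit:
{"api": "play_rows", "payload": {
  "moves": [
    {"x": 2.5, "y": 3, "z": 0, "turn": 2, "jaw": 8.5},
    {"x": 2.5, "y": 3, "z": 0, "turn": 2, "jaw": 8.5},
    {"x": 2.5, "y": 3, "z": 0, "turn": 2, "jaw": 8.5},
    {"x": 2.5, "y": 3, "z": 0, "turn": 2, "jaw": 8.5},
    {"x": 2.5, "y": 3, "z": 0, "turn": 2, "jaw": 8.5},
    {"x": 2.5, "y": 3, "z": 0, "turn": 2, "jaw": 8.5},
    {"x": 2.5, "y": 3, "z": 0, "turn": 2, "jaw": 8.5},
    {"x": 2, "y": 3, "z": 0, "turn": 2, "jaw": 8.5}
  ],
  "squeeze": 25
}}

```text
t: 2.17
tool_pos: [0.3874, -0.3534, 0.2316]
tool_rot: [-0.574, 1.883, -1.885]
contact_force: [0.2, -0.2, 0.3]
opening: 0.0849
```

Emit:
{"api": "play_rows", "payload": {
  "moves": [
    {"x": 1.2, "y": 3.9, "z": 0, "turn": 2.5, "jaw": 8.5},
    {"x": 1.2, "y": 3.9, "z": 0, "turn": 2.5, "jaw": 8.5},
    {"x": 1.2, "y": 3.9, "z": 0, "turn": 2.5, "jaw": 8.5},
    {"x": 1.2, "y": 3.9, "z": 0, "turn": 2.5, "jaw": 8.5},
    {"x": 1.2, "y": 3.9, "z": 0, "turn": 2.5, "jaw": 8.5},
    {"x": 1.2, "y": 3.9, "z": 0, "turn": 2.5, "jaw": 8.5},
    {"x": 1.2, "y": 3.9, "z": 0, "turn": 2.5, "jaw": 8.5},
    {"x": 1.2, "y": 3.9, "z": 0, "turn": 2.5, "jaw": 8.5}
  ]
}}

```text
t: 2.83
tool_pos: [0.4823, -0.041, 0.2317]
tool_rot: [-0.841, 1.655, -1.656]
contact_force: [2.0, -0.7, -0.2]
opening: 0.085
```

Emit:
{"api": "play_rows", "payload": {
  "moves": [
    {"x": 0.3, "y": 3.9, "z": 0, "turn": 2.5, "jaw": 8.5},
    {"x": 0.3, "y": 3.9, "z": 0, "turn": 2.5, "jaw": 8.5},
    {"x": 0.3, "y": 3.9, "z": 0, "turn": 2.5, "jaw": 8.5},
    {"x": 0.3, "y": 3.9, "z": 0, "turn": 2.5, "jaw": 8.5},
    {"x": 0.3, "y": 3.9, "z": 0, "turn": 2.5, "jaw": 8.5},
    {"x": 0.3, "y": 3.9, "z": 0, "turn": 2.5, "jaw": 8.5},
    {"x": 0.3, "y": 3.9, "z": 0, "turn": 2.5, "jaw": 8.5},
    {"x": 0.3, "y": 3.9, "z": 0, "turn": 2.5, "jaw": 8.5}
  ]
}}

```text
t: 3.5
tool_pos: [0.5059, 0.2711, 0.2315]
tool_rot: [-1.063, 1.412, -1.413]
contact_force: [0.9, -0.2, 0.7]
opening: 0.0849
```

```bash
python3 -c "
from h import *
st(.510,.316,.12,-.265)"
```

```text
t 3.5 tcp [0.5059 0.2711 0.2315] zaxis yaw -16.05 tooly [ 0.001  0.    -1.   ] open 84.9 F [ 0.9  -0.21  0.65] M [-0.027  0.011  0.018] q [ 0.36 -0.07  1.73 -0.    1.48  0.64]
need cm [  0.41   4.49 -11.15] turn 0.86
```

Emit:
{"api": "play_rows", "payload": {
  "moves": [
    {"x": 0.1, "y": 1.1, "z": -2.8, "turn": 0.2, "jaw": 8.5},
    {"x": 0.1, "y": 1.1, "z": -2.8, "turn": 0.2, "jaw": 8.5},
    {"x": 0.1, "y": 1.1, "z": -2.8, "turn": 0.2, "jaw": 8.5},
    {"x": 0.1, "y": 1.1, "z": -2.8, "turn": 0.2, "jaw": 8.5},
    {"x": 0, "y": 0, "z": 0, "turn": 0, "jaw": 8.5},
    {"x": 0, "y": 0, "z": 0, "turn": 0, "jaw": 8.5}
  ]
}}

```text
t: 4.0
tool_pos: [0.5088, 0.3126, 0.1174]
tool_rot: [-1.075, 1.405, -1.404]
contact_force: [0.7, 0.9, 1.5]
opening: 0.085
```

```bash
python3 - <<'E'
from h import *
st(.510,.316,.020,-.265)
d=eyes.get_image("side"); i=d["img"][240:420,170:380]
cv2.imwrite("pics/a1.png",cv2.resize(i,None,fx=3,fy=3)[:,:,::-1])
E
```

```text
t 4.0 tcp [0.5088 0.3126 0.1174] zaxis yaw -15.35 tooly [-0.004 -0.002 -1.   ] open 85.0 F [0.71 0.87 1.51] M [-0.012  0.054  0.025] q [ 0.43  0.09  1.77 -0.    1.29  0.69]
need cm [ 0.12  0.34 -9.74] turn 0.16
```

View pics/a1.png

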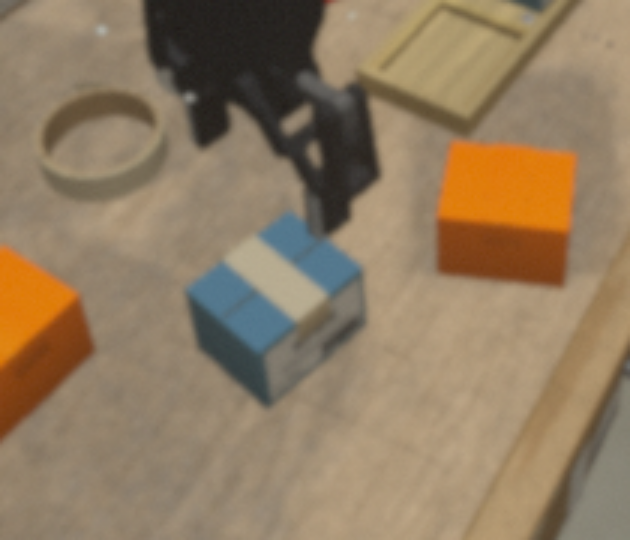

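The fingers straddle the taped 62 mm sides of the blue box and the area around it is clear, so I'll descend.

Emit:
{"api": "play_rows", "payload": {
  "moves": [
    {"x": 0.05, "y": 0.1, "z": -2, "turn": 0, "jaw": 8.5},
    {"x": 0.05, "y": 0.1, "z": -2, "turn": 0, "jaw": 8.5},
    {"x": 0, "y": 0.1, "z": -2, "turn": 0, "jaw": 8.5},
    {"x": 0, "y": 0, "z": -2, "turn": 0, "jaw": 8.5},
    {"x": 0, "y": 0, "z": -1, "turn": 0, "jaw": 8.5},
    {"x": 0, "y": 0, "z": -0.7, "turn": 0, "jaw": 8.5},
    {"x": 0, "y": 0, "z": 0, "turn": 0, "jaw": 8.5},
    {"x": 0, "y": 0, "z": 0, "turn": 0, "jaw": 8.5}
  ]
}}

```text
t: 4.72
tool_pos: [0.5122, 0.3162, 0.0239]
tool_rot: [-1.067, 1.404, -1.405]
contact_force: [0.4, 0.5, 0.4]
opening: 0.0849
```

```bash
python3 - <<'E'
from h import *
st(.510,.316,.020,-.265)
E
```

```text
t 4.72 tcp [0.5122 0.3162 0.0239] zaxis yaw -15.42 tooly [ 0.002  0.001 -1.   ] open 84.9 F [0.42 0.45 0.36] M [ 0.017 -0.026 -0.033] q [ 0.43  0.21  1.81 -0.    1.12  0.7 ]
need cm [-0.22 -0.02 -0.39] turn 0.23
```

Emit:
{"api": "play_rows", "payload": {
  "moves": [
    {"x": -0.2, "y": 0, "z": -0.3, "turn": 0.2, "jaw": 8.5},
    {"x": 0, "y": 0, "z": 0, "turn": 0, "jaw": 6.8},
    {"x": 0, "y": 0, "z": 0, "turn": 0, "jaw": 6.0},
    {"x": 0, "y": 0, "z": 0, "turn": 0, "jaw": 5.5},
    {"x": 0, "y": 0, "z": 0, "turn": 0, "jaw": 5.5},
    {"x": 0, "y": 0, "z": 0, "turn": 0, "jaw": 5.5},
    {"x": 0, "y": 0, "z": 0, "turn": 0, "jaw": 5.5},
    {"x": 0, "y": 0, "z": 0, "turn": 0, "jaw": 5.5}
  ],
  "squeeze": 28
}}

```text
t: 5.38
tool_pos: [0.5097, 0.3163, 0.0202]
tool_rot: [-1.071, 1.401, -1.402]
contact_force: [-1.0, -0.7, 5.1]
opening: 0.0616
```

```bash
python3 - <<'E'
from h import *
st(.510,.316,.020,-.265)
E
```

```text
t 5.38 tcp [0.5097 0.3163 0.0202] zaxis yaw -15.19 tooly [ 0.001  0.001 -1.   ] open 61.6 F [-0.97 -0.67  5.11] M [-0.06   0.17   0.028] q [0.43 0.21 1.82 0.   1.11 0.7 ]
need cm [ 0.03 -0.03 -0.02] turn 0.0
```

Emit:
{"api": "play_rows", "payload": {
  "moves": [
    {"x": 0, "y": 0, "z": 0.3, "turn": 0, "jaw": 5.5},
    {"x": 0, "y": 0, "z": 0.8, "turn": 0, "jaw": 5.5},
    {"x": 0, "y": 0, "z": 1.5, "turn": 0, "jaw": 5.5},
    {"x": 0, "y": 0, "z": 1.5, "turn": 0, "jaw": 5.5},
    {"x": 0, "y": 0, "z": 1.5, "turn": 0, "jaw": 5.5},
    {"x": 0, "y": 0, "z": 1.5, "turn": 0, "jaw": 5.5},
    {"x": 0, "y": 0, "z": 1, "turn": 0, "jaw": 5.5},
    {"x": 0, "y": 0, "z": 0.5, "turn": 0, "jaw": 5.5}
  ]
}}

```text
t: 6.05
tool_pos: [0.5097, 0.3163, 0.1071]
tool_rot: [-1.07, 1.401, -1.402]
contact_force: [0.4, 0.1, -0.9]
opening: 0.0618
```

Emit:
{"api": "play_rows", "payload": {
  "moves": [
    {"x": 0, "y": 0, "z": 0, "turn": 0, "jaw": 5.5},
    {"x": 0, "y": 0, "z": 0, "turn": 0, "jaw": 5.5},
    {"x": 0, "y": 0, "z": 0, "turn": 0, "jaw": 5.5},
    {"x": 0, "y": 0, "z": 0, "turn": 0, "jaw": 5.5}
  ]
}}

```text
t: 6.38
tool_pos: [0.5083, 0.3156, 0.1039]
tool_rot: [-1.074, 1.403, -1.402]
contact_force: [0.2, 0.9, -1.2]
opening: 0.0614
```

```bash
python3 - <<'E'
from h import *
st(.527,.0715,.12,-.0625)
for k in range(4): d=eyes.get_image("side"); print(ctrl.get_obs()["contact_force"])
i=d["img"][180:420,170:380]
cv2.imwrite("pics/a2.png",cv2.resize(i,None,fx=2.4,fy=2.4)[:,:,::-1])
E
```

```text
t 6.38 tcp [0.5083 0.3156 0.1039] zaxis yaw -15.19 tooly [-0.002 -0.001 -1.   ] open 61.4 F [ 0.16  0.9  -1.21] M [-0.022  0.044  0.013] q [0.43 0.1  1.78 0.   1.26 0.7 ]
need cm [  1.87 -24.41   1.61] turn 11.61
[ 0.01987909 -0.02985556 -2.09621739]
[-1.00950884  0.78227081 -1.90777116]
[ 0.04356683 -0.86379518 -0.76837855]
[-0.17594136 -0.73339385 -0.58605494]
```

View pics/a2.png

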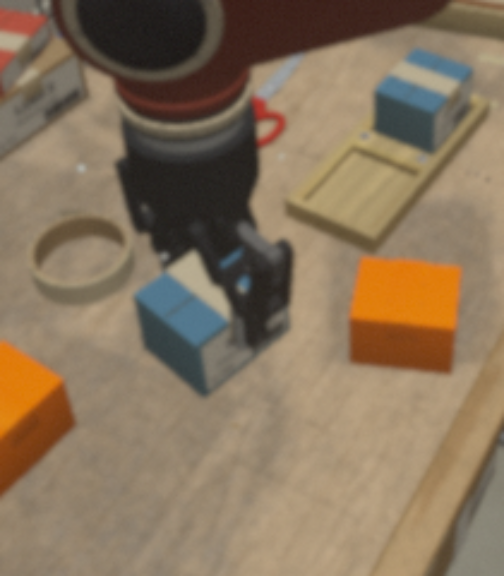

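The box is lifted and Fz is about -1.3 N, so it looks like the light one. Next I'll carry it to the pocket.

Emit:
{"api": "play_rows", "payload": {
  "moves": [
    {"x": 0.2, "y": -1, "z": 0, "turn": 0.5, "jaw": 5.5},
    {"x": 0.2, "y": -2, "z": 0, "turn": 1, "jaw": 5.5},
    {"x": 0.2, "y": -2.5, "z": 0, "turn": 1, "jaw": 5.5},
    {"x": 0.2, "y": -2.5, "z": 0, "turn": 1, "jaw": 5.5},
    {"x": 0.2, "y": -2.5, "z": 0, "turn": 1, "jaw": 5.5},
    {"x": 0.2, "y": -2.5, "z": 0, "turn": 1, "jaw": 5.5},
    {"x": 0.2, "y": -2.5, "z": 0, "turn": 1, "jaw": 5.5},
    {"x": 0.2, "y": -2.5, "z": 0, "turn": 1, "jaw": 5.5}
  ]
}}

```text
t: 7.25
tool_pos: [0.525, 0.1348, 0.1052]
tool_rot: [-1.143, 1.307, -1.307]
contact_force: [-0.2, -0.1, -0.5]
opening: 0.0615
```

Emit:
{"api": "play_rows", "payload": {
  "moves": [
    {"x": 0.1, "y": -2.5, "z": 0, "turn": 1, "jaw": 5.5},
    {"x": 0.1, "y": -2, "z": 0, "turn": 1, "jaw": 5.5},
    {"x": 0.1, "y": -1.5, "z": 0, "turn": 1, "jaw": 5.5},
    {"x": 0, "y": -0.4, "z": 0, "turn": 1, "jaw": 5.5},
    {"x": 0, "y": 0, "z": 0, "turn": 0, "jaw": 5.5},
    {"x": 0, "y": 0, "z": 0, "turn": 0, "jaw": 5.5},
    {"x": 0, "y": 0, "z": 0, "turn": 0, "jaw": 5.5},
    {"x": 0, "y": 0, "z": 0, "turn": 0, "jaw": 5.5}
  ]
}}

```text
t: 7.92
tool_pos: [0.5281, 0.0726, 0.1053]
tool_rot: [-1.178, 1.256, -1.256]
contact_force: [-0.4, 0.0, -1.0]
opening: 0.0617
```

```bash
python3 - <<'E'
from h import *
st(.527,.0715,.028,-.0625)
D={"side":eyes.get_image("side"),"top":eyes.get_image("top")}
p=ctrl.get_obs()["tool_pos"]
for n in D:
    im=cv2.resize(D[n]["img"][:,:,::-1].copy(),None,fx=4,fy=4,interpolation=2)
    z0=p[2]-.020
    for z in(z0,z0+.055):
        b=boxpts(p[0],p[1],np.radians(-3.6),.062,.078,z,z)[[0,1,3,2]]
        cv2.polylines(im,[(4*proj(b,D[n])+2).astype(int)],True,(0,0,255),1)
    im=im[800:1200,1000:1640] if n=="top" else im[650:1200,1100:1600]
    cv2.imwrite(f"pics/b_{n}.png",im)
E
```

```text
t 7.92 tcp [0.5281 0.0726 0.1053] zaxis yaw -3.66 tooly [-0.  0. -1.] open 61.7 F [-0.36  0.   -0.99] M [ 0.055 -0.012 -0.023] q [-0.   -0.05  1.94  0.    1.26  0.06]
need cm [-0.11 -0.11 -7.73] turn 0.08
```

View pics/b_top.png

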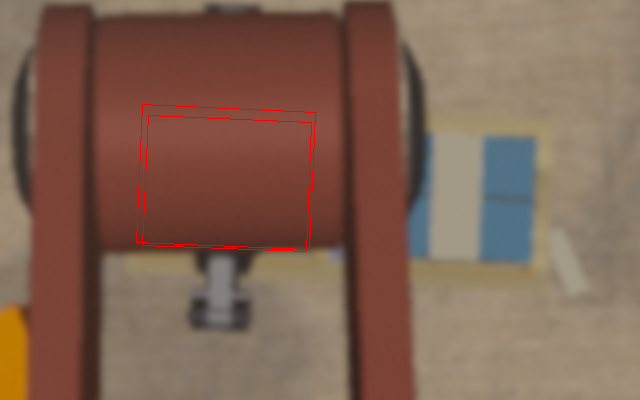

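View pics/b_side.png

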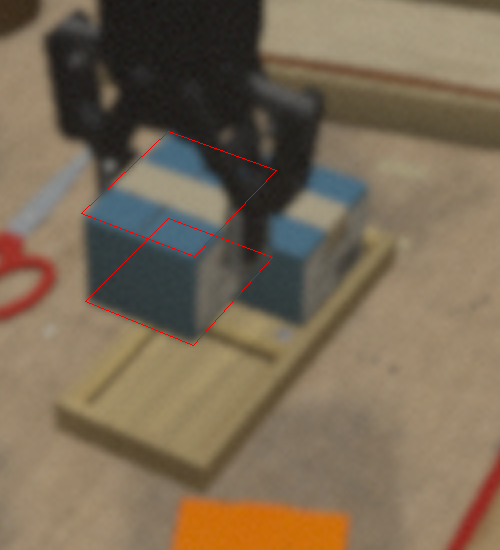

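Emit:
{"api": "play_rows", "payload": {
  "moves": [
    {"x": -0.1, "y": -0.1, "z": -1, "turn": 0, "jaw": 5.5},
    {"x": 0, "y": 0, "z": -1.5, "turn": 0, "jaw": 5.5},
    {"x": 0, "y": 0, "z": -1.5, "turn": 0, "jaw": 5.5},
    {"x": 0, "y": 0, "z": -1, "turn": 0, "jaw": 5.5},
    {"x": 0, "y": 0, "z": -0.5, "turn": 0, "jaw": 5.5},
    {"x": 0, "y": 0, "z": 0, "turn": 0, "jaw": 5.5},
    {"x": 0, "y": 0, "z": 0, "turn": 0, "jaw": 5.5},
    {"x": 0, "y": 0, "z": 0, "turn": 0, "jaw": 5.5}
  ]
}}

```text
t: 8.68
tool_pos: [0.5279, 0.071, 0.0511]
tool_rot: [-1.177, 1.255, -1.257]
contact_force: [0.4, -0.0, -0.4]
opening: 0.0614
```

```bash
python3 - <<'E'
from h import *
st(.527,.0715,.028,-.0625)
D={"side":eyes.get_image("side")}
n="side"
im=cv2.resize(D[n]["img"][:,:,::-1].copy(),None,fx=5,fy=5,interpolation=2)
cv2.imwrite(f"pics/c_{n}.png",im[900:1480,1380:2000])
E
```

```text
t 8.68 tcp [0.5279 0.071  0.0511] zaxis yaw -3.69 tooly [ 0.002 -0.    -1.   ] open 61.4 F [ 0.41 -0.03 -0.35] M [ 0.039  0.007 -0.034] q [-0.01  0.02  1.97 -0.    1.15  0.06]
need cm [-0.09  0.05 -2.31] turn 0.11
```

View pics/c_side.png

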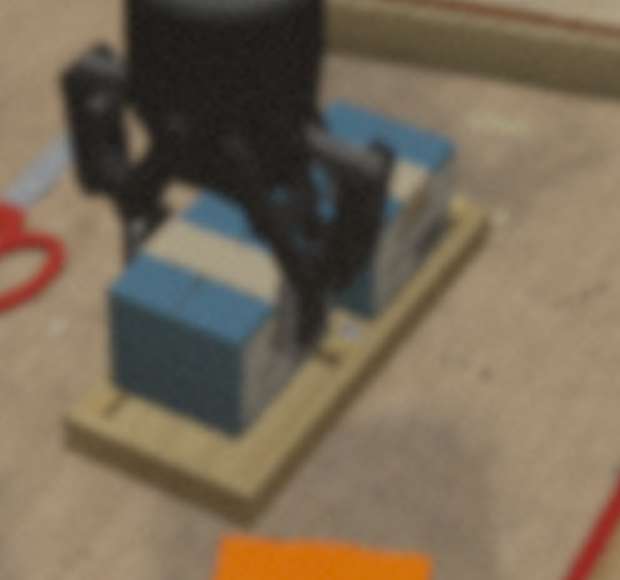

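```bash
python3 - <<'E'
from h import *
np.set_printoptions(precision=4,suppress=True)
D=eyes.get_image("side")
S=np.array([[112,287],[242,341],[108,388],[240,436]])/5+[276-.4,180-.4]
for p,z in zip(S,(.0859,.0859,.0309,.0309)): print(ray(p,D,z))
# predicted near corners (+y side)
p=ctrl.get_obs()["tool_pos"]; print(boxpts(p[0],p[1],-.0644,.062,.078,.0309,.0859))
E
```

```text
[0.5581 0.1072 0.0859]
[0.498  0.1118 0.0859]
[0.5613 0.1083 0.0309]
[0.5003 0.1082 0.0309]
[[0.4946 0.034  0.0309]
 [0.4996 0.1119 0.0309]
 [0.5564 0.03   0.0309]
 [0.5614 0.1079 0.0309]
 [0.4946 0.034  0.0859]
 [0.4996 0.1119 0.0859]
 [0.5564 0.03   0.0859]
 [0.5614 0.1079 0.0859]]
```

Emit:
{"api": "play_rows", "payload": {
  "moves": [
    {"x": -0.1, "y": 0.1, "z": -0.5, "turn": 0, "jaw": 5.5},
    {"x": 0, "y": 0, "z": -0.5, "turn": 0, "jaw": 5.5},
    {"x": 0, "y": 0, "z": -0.4, "turn": 0, "jaw": 5.5},
    {"x": 0, "y": 0, "z": -0.2, "turn": 0, "jaw": 5.5},
    {"x": 0, "y": 0, "z": 0, "turn": 0, "jaw": 5.5},
    {"x": 0, "y": 0, "z": 0, "turn": 0, "jaw": 5.5}
  ]
}}

```text
t: 9.28
tool_pos: [0.5259, 0.072, 0.0339]
tool_rot: [-1.179, 1.257, -1.256]
contact_force: [0.2, -0.6, -1.7]
opening: 0.0616
```

```bash
python3 - <<'E'
from h import *
st(.527,.0725,.028,-.0625)
E
```

```text
t 9.28 tcp [0.5259 0.072  0.0339] zaxis yaw -3.69 tooly [-0.001 -0.    -1.   ] open 61.6 F [ 0.19 -0.55 -1.69] M [0.017 0.036 0.049] q [-0.    0.04  1.98 -0.    1.12  0.06]
need cm [ 0.11  0.05 -0.59] turn 0.11
```

Emit:
{"api": "play_rows", "payload": {
  "moves": [
    {"x": 0, "y": 0, "z": -0.2, "turn": 0, "jaw": 5.5},
    {"x": 0, "y": 0, "z": -0.2, "turn": 0, "jaw": 5.5},
    {"x": 0, "y": 0, "z": -0.15, "turn": 0, "jaw": 5.5},
    {"x": 0, "y": 0, "z": 0, "turn": 0, "jaw": 5.5},
    {"x": 0, "y": 0, "z": 0, "turn": 0, "jaw": 5.5}
  ]
}}

```text
t: 9.7
tool_pos: [0.526, 0.0719, 0.0287]
tool_rot: [-1.178, 1.257, -1.256]
contact_force: [0.2, 0.5, -0.7]
opening: 0.0615
```

```bash
python3 - <<'E'
from h import *
st(.527,.0725,.028,-.0625)
D={"side":eyes.get_image("side")}
n="side"
im=cv2.resize(D[n]["img"][:,:,::-1].copy(),None,fx=5,fy=5,interpolation=2)
cv2.imwrite(f"pics/d_{n}.png",im[900:1480,1380:2000])
E
```

```text
t 9.7 tcp [0.526  0.0719 0.0287] zaxis yaw -3.7 tooly [-0.  0. -1.] open 61.5 F [ 0.19  0.49 -0.73] M [-0.025 -0.002 -0.003] q [-0.    0.05  1.98  0.    1.11  0.06]
need cm [ 0.1   0.06 -0.07] turn 0.12
```

View pics/d_side.png

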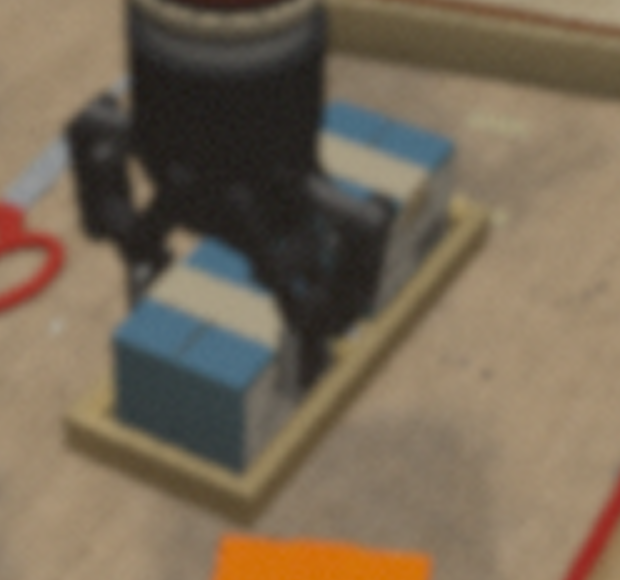

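The box is in the pocket and almost on the floor. I'll lower it a little more to touch down, then release.

Emit:
{"api": "play_rows", "payload": {
  "moves": [
    {"x": 0, "y": 0, "z": -0.1, "turn": 0, "jaw": 5.5},
    {"x": 0, "y": 0, "z": 0, "turn": 0, "jaw": 5.5},
    {"x": 0, "y": 0, "z": 0, "turn": 0, "jaw": 5.5},
    {"x": 0, "y": 0, "z": 0, "turn": 0, "jaw": 5.5}
  ]
}}

```text
t: 10.08
tool_pos: [0.5265, 0.0719, 0.0282]
tool_rot: [-1.177, 1.256, -1.257]
contact_force: [-0.4, 0.9, 1.0]
opening: 0.0615
```

```bash
python3 - <<'E'
from h import *
st(.527,.0725,.028,-.0625)
E
```

```text
t 10.08 tcp [0.5265 0.0719 0.0282] zaxis yaw -3.69 tooly [ 0.001 -0.    -1.   ] open 61.5 F [-0.43  0.89  0.95] M [ 0.039  0.019 -0.001] q [-0.    0.05  1.98 -0.    1.11  0.06]
need cm [ 0.05  0.06 -0.02] turn 0.11
```

Emit:
{"api": "play_rows", "payload": {
  "moves": [
    {"x": 0, "y": 0, "z": 0, "turn": 0, "jaw": 6.5},
    {"x": 0, "y": 0, "z": 0, "turn": 0, "jaw": 7.5},
    {"x": 0, "y": 0, "z": 0, "turn": 0, "jaw": 8.5},
    {"x": 0, "y": 0, "z": 0, "turn": 0, "jaw": 8.5},
    {"x": 0, "y": 0, "z": 0, "turn": 0, "jaw": 8.5},
    {"x": 0, "y": 0, "z": 0, "turn": 0, "jaw": 8.5},
    {"x": 0, "y": 0, "z": 1, "turn": 0, "jaw": 8.5},
    {"x": 0, "y": 0, "z": 2, "turn": 0, "jaw": 8.5}
  ]
}}

```text
t: 10.75
tool_pos: [0.5237, 0.0719, 0.0558]
tool_rot: [-1.183, 1.261, -1.254]
contact_force: [0.5, -0.5, 0.1]
opening: 0.085
```

Emit:
{"api": "play_rows", "payload": {
  "moves": [
    {"x": 0, "y": 0, "z": 3, "turn": 0, "jaw": 8.5},
    {"x": 0, "y": 0, "z": 3, "turn": 0, "jaw": 8.5},
    {"x": -0.1, "y": -2, "z": 2, "turn": 0, "jaw": 8.5},
    {"x": -0.1, "y": -3, "z": 0, "turn": 0, "jaw": 8.5},
    {"x": -0.1, "y": -3, "z": 0, "turn": 0, "jaw": 8.5},
    {"x": -0.2, "y": -3, "z": 0, "turn": 0, "jaw": 8.5},
    {"x": 0, "y": 0, "z": 0, "turn": 0, "jaw": 8.5},
    {"x": 0, "y": 0, "z": 0, "turn": 0, "jaw": 8.5}
  ]
}}

```text
t: 11.42
tool_pos: [0.5212, -0.0392, 0.1387]
tool_rot: [-1.176, 1.258, -1.259]
contact_force: [-0.5, 0.2, 0.2]
opening: 0.085
```

```bash
python3 - <<'E'
from h import *
st(.5195,-.039,.027,-.065)
for n in("side","top"):
    im=cv2.resize(eyes.get_image(n)["img"][:,:,::-1].copy(),None,fx=5,fy=5,interpolation=2)
    cv2.imwrite(f"pics/e_{n}.png",im[900:1480,1380:2000] if n=="side" else im[1050:1450,1300:2100])
E
```

```text
t 11.42 tcp [ 0.5212 -0.0392  0.1387] zaxis yaw -3.85 tooly [ 0.001  0.    -1.   ] open 85.0 F [-0.5   0.22  0.23] M [0.04  0.003 0.099] q [-0.22 -0.12  1.94  0.    1.32 -0.15]
need cm [ -0.17   0.02 -11.17] turn 0.13
```

View pics/e_side.png

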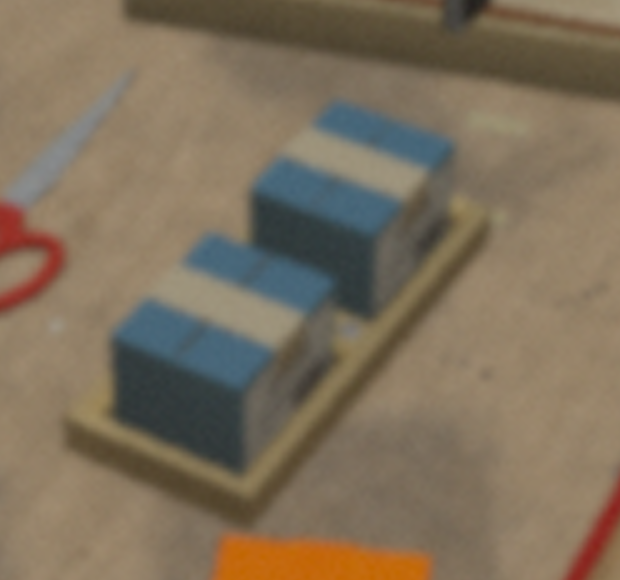

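View pics/e_top.png

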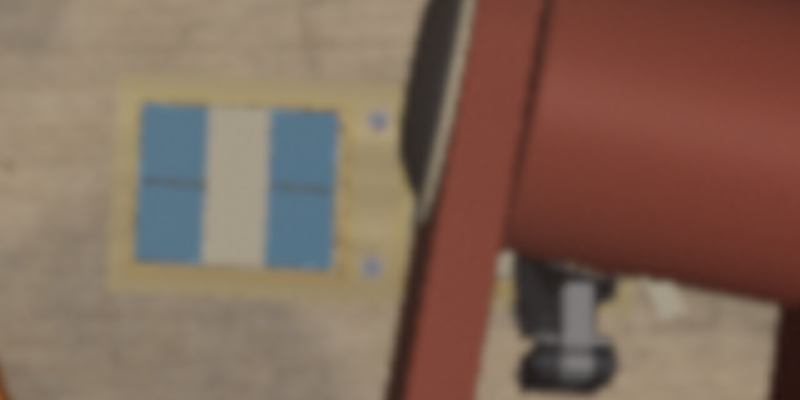

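Box_1 sits flat and square in pocket_1, clear of the rim on every side. Next I'll descend on box_2.

Emit:
{"api": "play_rows", "payload": {
  "moves": [
    {"x": -0.1, "y": 0, "z": -2, "turn": 0, "jaw": 8.5},
    {"x": -0.1, "y": 0, "z": -2.5, "turn": 0, "jaw": 8.5},
    {"x": 0, "y": 0, "z": -2.5, "turn": 0, "jaw": 8.5},
    {"x": 0, "y": 0, "z": -2, "turn": 0, "jaw": 8.5},
    {"x": 0, "y": 0, "z": -1, "turn": 0, "jaw": 8.5},
    {"x": 0, "y": 0, "z": -0.5, "turn": 0, "jaw": 8.5},
    {"x": 0, "y": 0, "z": 0, "turn": 0, "jaw": 8.5},
    {"x": 0, "y": 0, "z": 0, "turn": 0, "jaw": 8.5}
  ]
}}

```text
t: 12.18
tool_pos: [0.52, -0.0378, 0.0338]
tool_rot: [-1.177, 1.255, -1.257]
contact_force: [-0.7, -0.5, -0.1]
opening: 0.0851
```

```bash
python3 - <<'E'
from h import *
st(.5195,-.039,.027,-.065)
E
```

```text
t 12.18 tcp [ 0.52   -0.0378  0.0338] zaxis yaw -3.65 tooly [ 0.001 -0.    -1.   ] open 85.1 F [-0.7  -0.54 -0.08] M [0.028 0.028 0.017] q [-0.22  0.02  2.    0.    1.12 -0.15]
need cm [-0.05 -0.12 -0.68] turn -0.07
```

Emit:
{"api": "play_rows", "payload": {
  "moves": [
    {"x": 0, "y": -0.1, "z": -0.6, "turn": 0, "jaw": 8.5},
    {"x": 0, "y": 0, "z": 0, "turn": 0, "jaw": 6.8},
    {"x": 0, "y": 0, "z": 0, "turn": 0, "jaw": 6.0},
    {"x": 0, "y": 0, "z": 0, "turn": 0, "jaw": 5.5},
    {"x": 0, "y": 0, "z": 0, "turn": 0, "jaw": 5.5},
    {"x": 0, "y": 0, "z": 0, "turn": 0, "jaw": 5.5},
    {"x": 0, "y": 0, "z": 0, "turn": 0, "jaw": 5.5},
    {"x": 0, "y": 0, "z": 0, "turn": 0, "jaw": 5.5}
  ],
  "squeeze": 30
}}

```text
t: 12.85
tool_pos: [0.5199, -0.0392, 0.0276]
tool_rot: [-1.177, 1.255, -1.258]
contact_force: [0.6, -0.3, 4.1]
opening: 0.0613
```

```bash
python3 - <<'E'
from h import *
st(.5195,-.039,.027,-.065)
E
```

```text
t 12.85 tcp [ 0.5199 -0.0392  0.0276] zaxis yaw -3.7 tooly [ 0.002 -0.    -1.   ] open 61.3 F [ 0.56 -0.26  4.09] M [-0.038 -0.067 -0.019] q [-0.22  0.03  2.    0.    1.11 -0.15]
need cm [-0.04  0.02 -0.06] turn -0.03
```

Emit:
{"api": "play_rows", "payload": {
  "moves": [
    {"x": 0, "y": 0, "z": 0.3, "turn": 0, "jaw": 5.5},
    {"x": 0, "y": 0, "z": 0.5, "turn": 0, "jaw": 5.5},
    {"x": 0, "y": 0, "z": 1, "turn": 0, "jaw": 5.5},
    {"x": 0, "y": 0, "z": 1.5, "turn": 0, "jaw": 5.5},
    {"x": 0, "y": 0, "z": 1.5, "turn": 0, "jaw": 5.5},
    {"x": 0, "y": 0, "z": 1.5, "turn": 0, "jaw": 5.5},
    {"x": 0, "y": 0, "z": 1, "turn": 0, "jaw": 5.5},
    {"x": 0, "y": 0, "z": 0.5, "turn": 0, "jaw": 5.5}
  ]
}}

```text
t: 13.52
tool_pos: [0.5196, -0.0391, 0.1065]
tool_rot: [-1.177, 1.255, -1.257]
contact_force: [0.8, -0.1, -4.0]
opening: 0.0616
```

Emit:
{"api": "play_rows", "payload": {
  "moves": [
    {"x": 0, "y": 0, "z": 0, "turn": 0, "jaw": 5.5},
    {"x": 0, "y": 0, "z": 0, "turn": 0, "jaw": 5.5},
    {"x": 0, "y": 0, "z": 0, "turn": 0, "jaw": 5.5},
    {"x": 0, "y": 0, "z": 0, "turn": 0, "jaw": 5.5}
  ]
}}

```text
t: 13.85
tool_pos: [0.5182, -0.0388, 0.1035]
tool_rot: [-1.179, 1.259, -1.255]
contact_force: [0.5, 0.7, -3.8]
opening: 0.0618
```

```bash
python3 - <<'E'
from h import *
st(.564,-.282,.17,-.065)
F=[]
for k in range(8): d=eyes.get_image("side"); F.append(ctrl.get_obs()["contact_force"])
print(np.round(F,1),np.mean(F,0))
im=cv2.resize(d["img"][:,:,::-1].copy(),None,fx=4,fy=4,interpolation=2)
cv2.imwrite("pics/f.png",im[560:1160,1050:1650])
E
```

```text
t 13.85 tcp [ 0.5182 -0.0388  0.1035] zaxis yaw -3.69 tooly [-0.002  0.001 -1.   ] open 61.8 F [ 0.46  0.65 -3.81] M [-0.037  0.     0.007] q [-0.22 -0.08  1.97 -0.    1.26 -0.15]
need cm [  4.58 -24.32   6.65] turn -0.03
[[ 0.4 -0.5 -3.7]
 [ 0.  -0.8 -3.5]
 [ 0.5 -0.2 -3.8]
 [-0.2  0.5 -4.4]
 [ 0.8 -1.  -4.8]
 [ 0.1  0.3 -3.6]
 [-0.8 -0.5 -3.7]
 [ 0.2 -0.3 -4.1]] [ 0.11455381 -0.30510336 -3.94101099]
```

View pics/f.png

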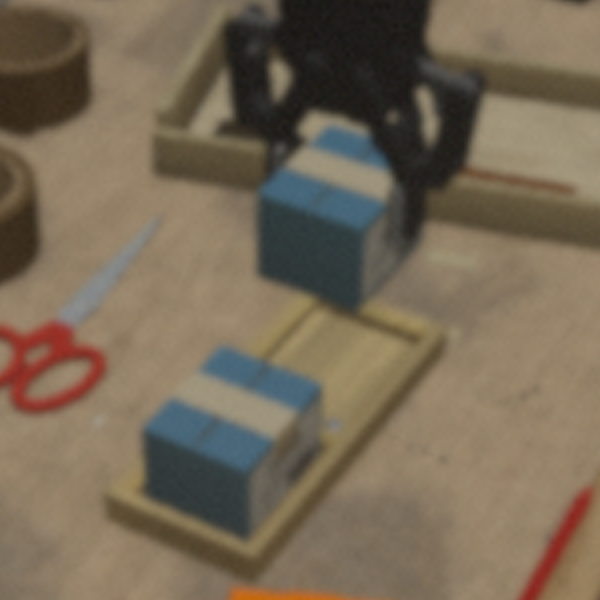

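Box_2 reads about 3.9 N against about 1.3 N for box_1, so box_2 is the heavier. I'll carry it over the tray.

Emit:
{"api": "play_rows", "payload": {
  "moves": [
    {"x": 0.1, "y": -0.5, "z": 1, "turn": 0, "jaw": 5.5},
    {"x": 0.3, "y": -1, "z": 1.5, "turn": 0, "jaw": 5.5},
    {"x": 0.4, "y": -1.5, "z": 1.5, "turn": 0, "jaw": 5.5},
    {"x": 0.4, "y": -2, "z": 1.5, "turn": 0, "jaw": 5.5},
    {"x": 0.4, "y": -2.3, "z": 1, "turn": 0, "jaw": 5.5},
    {"x": 0.4, "y": -2.3, "z": 0.2, "turn": 0, "jaw": 5.5},
    {"x": 0.4, "y": -2.3, "z": 0, "turn": 0, "jaw": 5.5},
    {"x": 0.4, "y": -2.3, "z": 0, "turn": 0, "jaw": 5.5}
  ]
}}

```text
t: 14.92
tool_pos: [0.5477, -0.1828, 0.1735]
tool_rot: [-1.177, 1.255, -1.258]
contact_force: [0.4, 0.5, -3.2]
opening: 0.0619
```

Emit:
{"api": "play_rows", "payload": {
  "moves": [
    {"x": 0.4, "y": -2.3, "z": 0, "turn": 0, "jaw": 5.5},
    {"x": 0.4, "y": -2.3, "z": 0, "turn": 0, "jaw": 5.5},
    {"x": 0.4, "y": -2.3, "z": 0, "turn": 0, "jaw": 5.5},
    {"x": 0.4, "y": -1.7, "z": 0, "turn": 0, "jaw": 5.5},
    {"x": 0.3, "y": -1, "z": 0, "turn": 0, "jaw": 5.5},
    {"x": 0.2, "y": -0.5, "z": 0, "turn": 0, "jaw": 5.5},
    {"x": 0, "y": 0, "z": 0, "turn": 0, "jaw": 5.5},
    {"x": 0, "y": 0, "z": 0, "turn": 0, "jaw": 5.5}
  ]
}}

```text
t: 15.58
tool_pos: [0.5681, -0.2815, 0.1719]
tool_rot: [-1.178, 1.257, -1.256]
contact_force: [0.5, 0.1, -5.3]
opening: 0.0617
```

Emit:
{"api": "play_rows", "payload": {
  "moves": [
    {"x": 0, "y": 0, "z": 0, "turn": 0, "jaw": 5.5},
    {"x": 0, "y": 0, "z": 0, "turn": 0, "jaw": 5.5},
    {"x": 0, "y": 0, "z": 0, "turn": 0, "jaw": 5.5},
    {"x": 0, "y": 0, "z": 0, "turn": 0, "jaw": 5.5},
    {"x": 0, "y": 0, "z": 0, "turn": 0, "jaw": 5.5},
    {"x": 0, "y": 0, "z": 0, "turn": 0, "jaw": 5.5},
    {"x": 0, "y": 0, "z": 0, "turn": 0, "jaw": 5.5},
    {"x": 0, "y": 0, "z": 0, "turn": 0, "jaw": 5.5}
  ]
}}

```text
t: 16.25
tool_pos: [0.5681, -0.282, 0.1718]
tool_rot: [-1.178, 1.257, -1.256]
contact_force: [-1.0, -0.4, -3.2]
opening: 0.0614
```

```bash
python3 - <<'E'
from h import *
st(.564,-.282,.17,-.065)
F=[]
for k in range(8): d=eyes.get_image("side"); F.append(ctrl.get_obs()["contact_force"])
print(np.mean(F,0))
st()
im=cv2.resize(d["img"][:,:,::-1].copy(),None,fx=3,fy=3,interpolation=2)
cv2.imwrite("pics/g.png",im[200:800,750:1500])
d=eyes.get_image("top");cv2.imwrite("pics/g_top.png",d["img"][:,:,::-1])
E
```

```text
t 16.25 tcp [ 0.5681 -0.282   0.1718] zaxis yaw -3.69 tooly [-0.  0. -1.] open 61.4 F [-0.97 -0.43 -3.24] M [ 0.051 -0.054 -0.011] q [-0.58  0.12  1.65  0.    1.38 -0.51]
need cm [-0.41 -0.   -0.18] turn -0.03
[-0.12911005  0.04158007 -4.02903004]
t 16.65 tcp [ 0.5681 -0.2821  0.1718] zaxis yaw -3.7 tooly [-0.  0. -1.] open 61.7 F [ 1.05 -0.09 -3.43] M [-0.029  0.071 -0.013] q [-0.58  0.12  1.65  0.    1.38 -0.51]
```

View pics/g.png

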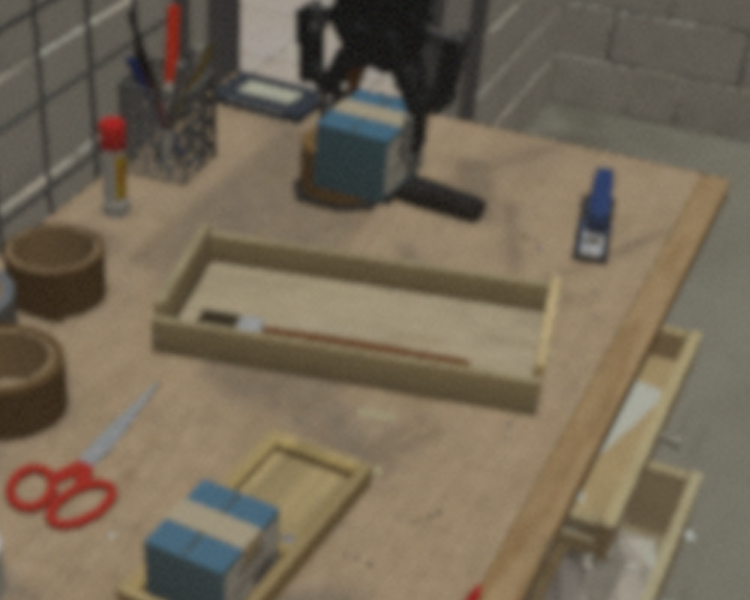

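View pics/g_top.png

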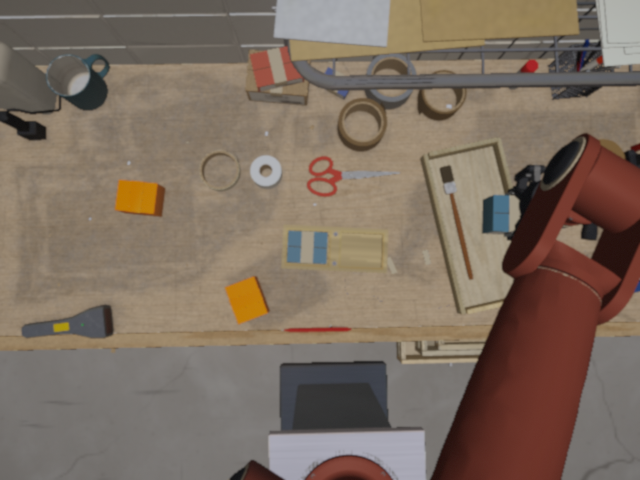

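Box_2 is upright and still over the tray middle (top view about (497,214), with parallax from its height), box_1 is seated, and the bystanders look unmoved. I'm handing the job in.

```bash
python3 -c "
from station import finish_job
print(finish_job())"
```

```text
the job is handed in; nothing more can be done
None
```

I seated box_1 in pocket_1 and let go. Box_2 turned out to be the heavier one, and I handed the job in at about 16.7 s with the arm holding it over the tray.

- **Weights:** box_1 read about 1.3 N when lifted, though those readings were noisy (0.6 to 2.1 N). Box_2 read about 4.0 N, roughly 0.4 kg, averaged over two sets of eight readings.
- **Box_1:** the pictures show it flat and square in its pocket, clear of the rim all round. By the arm's position at release, it is within about 2 mm of the pocket centre I had measured.
- **Box_2:** it hangs still and upright, with its underside about 15 cm above the table. It is within about 1 cm of my tray centre estimate; the two cameras' tray positions differed by up to 2 cm, against the 6 cm allowed.
- **Bystanders:** the label roll, both tools and the tape roll look unmoved in the last pictures. I only compared them by eye.

My first three move calls were refused because each row needed all five values; nothing moved and no time passed. No check failed, but the hand-in gave no verdict.

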